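Set the propagator vent half open

ROBOT

A 6-joint arm with a two-finger parallel gripper is mounted at the origin on the work surface. World frame = base frame: x ahead of the robot, y to its left, z up, the work surface at z = 0. Lengths are in mm, angles in rad, forces in N, time in s.
With the tool pointing down it reaches from about 250 to 850 mm from the base axis. Payload 12.5 kg.
Tool frame: the origin (TCP) lies on the centre line of the jaws, within the pads' length; the fingertips stand 25 mm ahead of it and the grasp point (between the pads) lies 6 mm ahead of it; x points along the fingers, z is the direction in which the jaws open and shut, and the axes are right-handed (so a half turn about x gives the same grasp; the last joint's range is limited). The gripper opens to 93 mm and grips with 3 to 60 N. Pads are 15 mm wide; open, the fingers measure 128 mm over their backs; the gripper's body (75 mm by 188 mm) begins 65 mm behind the grasp point.
Start: joints at [1.063, 0.351, 1.652, -0, 1.139, -0.085], TCP at [225.642, 501.568, 243.633] pointing down, gripper open.
Joint ranges: [-2.75, 2.75], [-0.79, 2.1], [0.01, 2.65], [-1.57, 4.71], [0.07, 3.14], [-2.87, 2.87]. Speed limits (rad/s): [2.22, 2.22, 2.79, 3.14, 3.14, 3.14].

INTERFACE

Orientations are given as a unit quaternion [x, y, z, w].
In Python, from rig import robot gives the robot as it stands. The module is installed in compiled form; this text tells all that it offers.
- The arm moves only by the shell command python3 -m inch 'ROWS' [FORCE]. ROWS is a JSON object of lists of equal length, an entry for each row: "gripper": the opening, from -1 (shut) to 1 (fully open); "offset": the shift along the tool's x, y, z in cm, a list of three; "turn": the turn about the tool's x in degrees. In form: {"gripper": [gripper, ...], "offset": [[x, y, z], ...], "turn": [turn, ...]}. A call has 1 to 10 rows; each row shifts and turns the commanded pose from where the row before left it, along the tool's axes as they then stand; what a row does not reach is not made up. A row lasts 1/12 s, in which the tool goes at most 41.7 mm and 7.16 degrees, less where a joint would pass 70% of its speed; a pose out of reach is approached as far as the arm can. A call is refused whole if a number of a shift passes 4.17 or a number of a turn 7.16, either way. A call with a gripper value outside its range is refused whole. The fingers move at their own pace and stop on an object; FORCE is the grip in N (left out, the last holds). Time passes only in rows, so rows that do not move let the fingers close. It gives the time, the measured TCP pose, the force and the opening at its end, in the units of the state.
- robot.get_state(): the state, without advancing time (a new reading comes with each control period).
- robot.get_image(name): name is "scene" or "top" or "wrist"; returns a dict with "image" (400x640x3 uint8, red, green, blue), "depth" (400x640 float32, mm along the optical axis (not along the pixel's ray), 0 where there is no reading), "K" (3x3 intrinsics, pixels), "xyz" and "attitude" of the camera in the world; the wrist camera has in their place "mount" (4x4, takes a point from camera to tool coordinates, whose origin is the TCP and whose axes are the tool frame's). Camera axes: x right, y up, looking along -z (the intrinsics and any distortion apply to the point x, -y, -z); pixel columns grow to the right and rows downward; lengths in mm; the calibration is good to about 2 mm. A picture is of the moment at which its call begins: read the wrist's pose just before it.
- robot.job_done(): hands the job in, once; it reports no verdict.
The state is a dict: "time_s": time; "joint_pos": joint angles; "qvel": joint speeds; "joint_efforts": joint torques, N m; "tcp_pos": TCP position; "tool_rot": TCP orientation; "wrist_force": force on the tool from outside, world axes, zero at the start; "ft_torque": the same for the moment, N m; "width": opening from 0.0 (shut) to 1.0 (fully open).
Only numpy, scipy, OpenCV 4.12 (cv2) and the standard library are available. Lean on these libraries where they do the work, as an engineer would, in place of code of your own. Each camera call takes 0.05 s, during which the arm holds its last target. There are 200 camera calls.

TASK

One of the two sliding vents on the lid of the plant propagator is still shut; the other is already half open. With the fingertips, push the upright tab of the shut vent away from you all the way to its end stop, then let it go so that it springs back and catches on its stop pin, half open like its neighbour. Only push: do not pinch the tab or push on its far face, do not touch the stop pins, and leave the other vent, the little pot on the lid, the mug and the spray bottle as they are.

Things in the scene. Friction and masses are not known exactly. Their poses are not given: they have to be found in the camera images.
- propagator: (All sizes here are in mm, joint values in m.) Plant propagator, fixed: black tray, clear sides, white flat lid; 300 (x) x 360 (y) x 130 high. Origin at the centre of its underside on the table; the vents' axes are parallel to its own. The vents' origins are at x = -20, y = +90 and -90 in its frame.
- vent_a: Grey base frame of vent A, fixed on the lid: 215 x 84 x 6 with 12 high side rails. Origin on the lid (130 above the table), on the vent's centre line; x is the way the shutter is pushed open (roughly away from the robot), z up. It spans x -85 to 130; a dark steel bridge 35 high crosses at x 57 to 73 and carries the stop pin. A and B are alike, 180 apart; either may be the left one.
- vent_b: Grey base frame of vent B, fixed on the lid: 215 x 84 x 6 with 12 high side rails. Origin on the lid (130 above the table), on the vent's centre line; x is the way the shutter is pushed open (roughly away from the robot), z up. It spans x -85 to 130; a dark steel bridge 35 high crosses at x 57 to 73 and carries the stop pin. A and B are alike, 180 apart; either may be the left one.
- shutter_a (a joint): Opening of shutter A in m: 0 shut, 0.030 half open and caught on the stop pin, 0.060 fully open against the end stop. It grows as the tab moves along the vent's +x. A spring always draws it shut, with about 3 N at 0 and 6.6 N at 0.060; damping 4 N s/m. Shut at the start: the one to set.
- shutter_b (a joint): Opening of shutter B in m: 0 shut, 0.030 half open and caught on the stop pin, 0.060 fully open against the end stop. It grows as the tab moves along the vent's +x. A spring always draws it shut, with about 3 N at 0 and 6.6 N at 0.060; damping 4 N s/m. At 0.030, caught on its pin, from the start: to be left alone.
- push_a (a point): The place to push: centre of the near face (it looks to -x of the vent, to the robot) of the upright aluminium tab of shutter A, 25 above the lid; axes as the vent's. The tab, 8 thick (x) x 50 wide (y) x 30 high, stands on the sliding shutter plate, whose top is 10 above the lid and which reaches 6 nearer than this face. Shut, this point is at x = -44 in the vent's frame.
- push_b (a point): The place to push: centre of the near face (it looks to -x of the vent, to the robot) of the upright aluminium tab of shutter B, 25 above the lid; axes as the vent's. The tab, 8 thick (x) x 50 wide (y) x 30 high, stands on the sliding shutter plate, whose top is 10 above the lid and which reaches 6 nearer than this face. Shut, this point is at x = -44 in the vent's frame.
- pin_a: Sprung steel stop pin of vent A, 8 across, with an 18 mm head whose top is 51 above the lid, at x = 65 in the vent's frame. Origin at its lower tip, 11.5 above the lid when down. A ramp on the shutter lifts it about 8 as it passes (adding up to 2 N to the push), and it drops behind the ramp at 0.030 opening, so that the shutter cannot close further than half open.
- pin_b: Sprung steel stop pin of vent B, 8 across, with an 18 mm head whose top is 51 above the lid, at x = 65 in the vent's frame. Origin at its lower tip, 11.5 above the lid when down. A ramp on the shutter lifts it about 8 as it passes (adding up to 2 N to the push), and it drops behind the ramp at 0.030 opening, so that the shutter cannot close further than half open.
- pot: Bystander: small loose terracotta pot, 56 across, 50 high, standing on the lid between the vents near the far edge. Origin at the centre of its underside.
- mug: Bystander: loose white mug, 80 across, 90 high, on the table to the right (-y) of the propagator. Origin at the centre of its underside.
- sprayer: Bystander: loose white spray bottle with a black trigger head, 68 across, 172 high, on the table to the left (+y). Origin at the centre of its underside.

How it is judged:
By the outcome, as a careful person would: the job done as asked, in the order asked, and still so for the second after the job is handed in, with the robot touching nothing.
It also fails if it takes over 43 s, if anything falls off the work surface, if the arm or the gripper's body presses on something with over 40 N, if the wrist force passes 120 N, or if a joint passes its speed limit or range.

## Working session

There is one attempt and no reset: what is moved stays moved. The work goes in short steps, Python scripts to look and compute and a shell command to move; the robot and the scene stay as the last step left them, time stands still between calls to the robot, and variables do not carry over. Pictures are saved under pics/ and viewed, about 8 in all and at most 12, crops included, and the job is handed in when it is done.

```bash
mkdir -p pics
cat > h.py <<'E'
import numpy as np, cv2
from scipy.spatial.transform import Rotation as R
from rig import robot
def grab(n,save=None):
    s=robot.get_state(); d=robot.get_image(n)
    if save: cv2.imwrite('pics/'+save,d['image'][:,:,::-1])
    K=d['K'];z=d['depth'];v,u=np.mgrid[:400,:640]
    pc=np.stack([(u-K[0,2])/K[0,0]*z,-(v-K[1,2])/K[1,1]*z,-z],-1)
    if 'mount' in d:
        M=d['mount']; p=pc@M[:3,:3].T+M[:3,3]; p=p@R.from_quat(s['tool_rot']).as_matrix().T+s['tcp_pos']
    else:
        a=np.array(d['attitude']); Rm=R.from_quat(a).as_matrix() if a.size==4 else a
        p=pc@Rm.T+d['xyz']
    p[z==0]=np.nan
    return d,p
E
python3 - <<'E'
from h import *
s=robot.get_state();print(s['time_s'],s['tcp_pos'],s['tool_rot'],s['width'])
print(R.from_quat(s['tool_rot']).as_matrix().round(3))
for n in('top','scene'):
    d,p=grab(n,n+'.png');np.save(n+'.npy',p);print(n,{k:v for k,v in d.items() if k not in('image','depth')})
E
```

```text
0.0 [225.49550794 501.30973157 243.10482764] [-0.38416101  0.59412773  0.38377182  0.59342375] 0.9988879476844542
[[-0.001 -0.912  0.41 ]
 [-0.001  0.41   0.912]
 [-1.     0.    -0.001]]
top {'K': array([[471.23956524,   0.        , 316.05695555],
       [  0.        , 471.23956524, 199.6446595 ],
       [  0.        ,   0.        ,   1.        ]]), 'xyz': array([ 283.86677824,   10.25436465, 1542.05938865]), 'attitude': array([ 0.05516999, -0.0624077 , -0.70025881,  0.7090128 ])}
scene {'K': array([[456.79155085,   0.        , 329.15702367],
       [  0.        , 456.79155085, 196.23952087],
       [  0.        ,   0.        ,   1.        ]]), 'xyz': array([1140.86263927, -763.99639772, 1184.45547188]), 'attitude': array([0.34305946, 0.12469566, 0.30037284, 0.88121357])}
```

View pics/top.png

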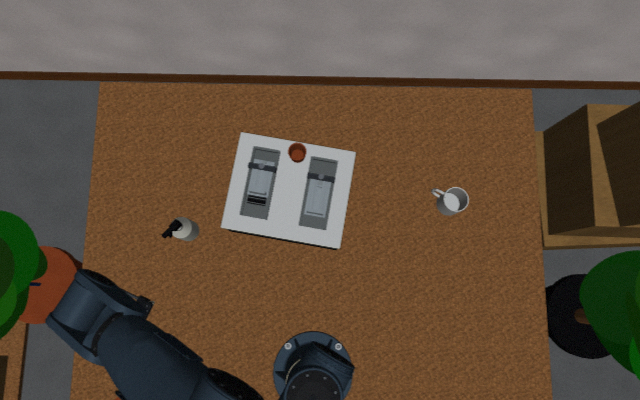

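View pics/scene.png

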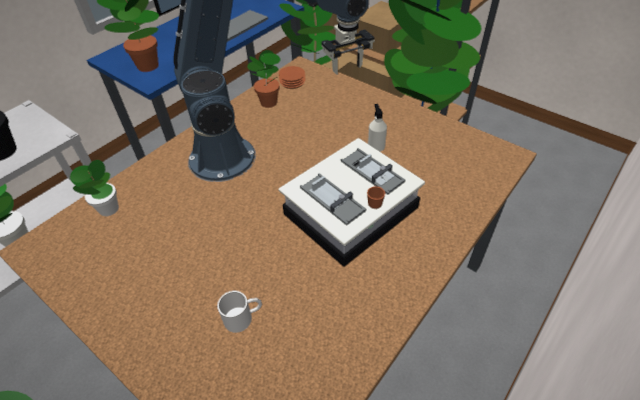

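The top view shows the propagator at about (290,190), with the left vent at (262,182) and the right vent at (319,192). The left one shows a dark gap, so it is probably the open one. I'll fit the lid and zoom in.

Run:
```python
from h import *
p=np.load('top.npy');im=cv2.imread('pics/top.png')
m=(abs(p[...,2]-130)<12)&(p[...,0]>250)&(p[...,0]<900)&(abs(p[...,1])<400)
m=cv2.morphologyEx(m.astype(np.uint8),cv2.MORPH_OPEN,np.ones((3,3)))
m2=cv2.morphologyEx(m,cv2.MORPH_CLOSE,np.ones((25,25)))>0
q=p[m>0]; print(len(q),np.nanmedian(q[:,2]))
r=cv2.minAreaRect(q[:,:2].astype(np.float32));print(r,cv2.boxPoints(r))
# profile in frame
c=np.array(r[0]);box=cv2.boxPoints(r)
e=[box[1]-box[0],box[2]-box[1]]; L=max(e,key=np.linalg.norm); a=np.arctan2(L[1],L[0])-np.pi/2
a=(a+np.pi/2)%np.pi-np.pi/2
print('yaw',np.degrees(a))
ex=np.array([np.cos(a),np.sin(a)]);ey=np.array([-ex[1],ex[0]])
l=np.stack([(p[...,:2]-c)@ex,(p[...,:2]-c)@ey],-1)
for s in(90,-90):
    k=(abs(l[...,1]-s)<18)&(abs(l[...,0])<150)
    x=l[k][:,0]+20;z=p[k][:,2]-130
    print(s,[(b,round(float(np.nanmax(z[(x>=b)&(x<b+5)])),0)) for b in range(-90,130,5) if ((x>=b)&(x<b+5)).any()])
    o=c-20*ex+s*ey;print('vent origin',o,'push shut',o-44*ex)
cv2.imwrite('pics/crop.png',cv2.resize(im[120:260,210:370],None,fx=4.8,fy=4.2,interpolation=cv2.INTER_CUBIC))
```

```text
10076 129.8653948715189
((552.5040283203125, 136.69163513183594), (479.15142822265625, 330.4386901855469), 80.92379760742188) [[ 351.56076  -73.82144]
 [ 677.8621  -125.94746]
 [ 753.44727  347.2047 ]
 [ 427.14594  399.33072]]
yaw -9.0762005
90 [(-90, 4.0), (-85, 5.0), (-80, 4.0), (-75, 9.0), (-70, 14.0), (-65, 12.0), (-60, 7.0), (-55, 11.0), (-50, 15.0), (-45, 9.0), (-40, 15.0), (-35, 11.0), (-30, 15.0), (-25, 11.0), (-20, 12.0), (-15, 13.0), (-10, 12.0), (-5, 14.0), (0, 11.0), (5, 7.0), (10, 14.0), (15, 10.0), (20, 16.0), (25, 13.0), (30, 14.0), (35, 14.0), (40, 8.0), (45, 12.0), (50, 12.0), (55, 7.0), (60, 11.0), (65, 7.0), (70, 36.0), (75, 33.0), (80, 33.0), (85, 3.0), (90, 10.0), (95, 14.0), (100, 11.0), (105, 12.0), (110, 13.0), (115, 12.0), (120, 15.0), (125, 11.0)]
vent origin [546.95175171 228.71973944] push shut [503.50265884 235.66064739]
-90 [(-90, 4.0), (-85, 4.0), (-80, 6.0), (-75, 8.0), (-70, 14.0), (-65, 11.0), (-60, 14.0), (-55, 14.0), (-50, 15.0), (-45, 12.0), (-40, 15.0), (-35, 11.0), (-30, 12.0), (-25, 15.0), (-20, 16.0), (-15, 15.0), (-10, 12.0), (-5, 15.0), (0, 15.0), (5, 8.0), (10, 7.0), (15, 16.0), (20, 13.0), (25, 12.0), (30, 12.0), (35, 15.0), (40, 9.0), (45, 13.0), (50, 9.0), (55, 9.0), (60, 12.0), (65, 31.0), (70, 37.0), (75, 30.0), (80, 32.0), (85, 3.0), (90, 11.0), (95, 13.0), (100, 9.0), (105, 11.0), (110, 50.0), (115, 53.0), (120, 50.0), (125, 50.0)]
vent origin [518.55712891  50.97344732] push shut [475.10803604  57.91435528]
```

View pics/crop.png

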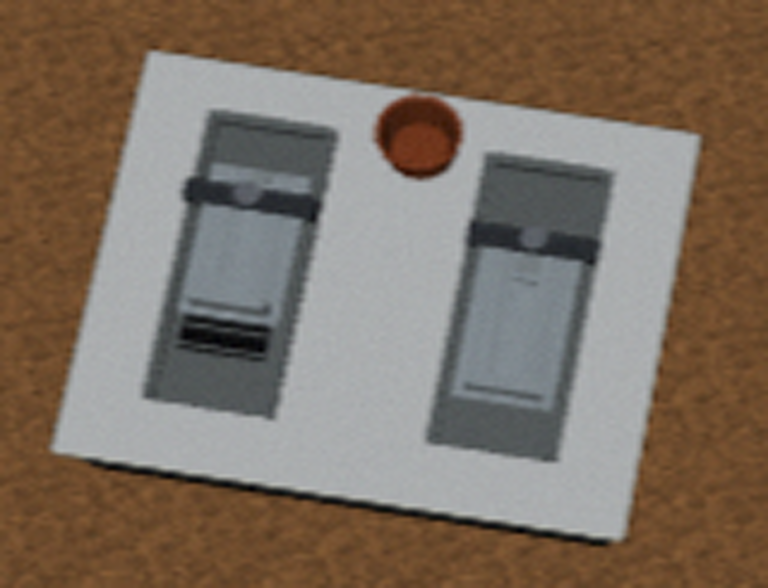

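The zoom shows the left vent (centre about (250,250)) half open with a dark gap, and the right vent (about (520,310)) shut with its tab line near (503,392). The box fit took in a stray object, so I'll refit the lid on its own.

Run:
```python
from h import *
p=np.load('top.npy');im=cv2.imread('pics/top.png')
s=robot.get_state()
K=np.array([[471.2396,0,316.057],[0,471.2396,199.6447],[0,0,1]]);C=np.array([283.8668,10.2544,1542.0594]);Rm=R.from_quat([.05516999,-.0624077,-.70025881,.7090128]).as_matrix()
def ray(uv,z):
    uv=np.atleast_2d(uv).astype(float);d=np.c_[(uv[:,0]-K[0,2])/K[0,0],-(uv[:,1]-K[1,2])/K[1,1],-np.ones(len(uv))]@Rm.T
    return (C+d*((z-C[2])/d[:,2])[:,None])[:,:2]
f=lambda c:np.array(c)/[4.8,4.2]+[210,120]-0.4
g=ray(f([(150,52),(700,133),(622,540),(52,452)]),130);print(g,g.mean(0))
for q in(g,ray(f([(487,152),(612,172),(560,462),(427,442)]),136),ray(f([(210,110),(338,128),(275,418),(143,398)]),136)):
    e=(q[0]+q[1]-q[2]-q[3])/2; w=(q[0]+q[3]-q[1]-q[2])/2
    a=np.arctan2(e[1],e[0]);print('len',np.linalg.norm(e),np.linalg.norm(w),'yaw',np.degrees(a),np.degrees(np.arctan2(-w[0],w[1])),'c',q.mean(0))
m=(abs(p[...,2]-130)<12)&(im.min(2)>100)
n,lab,st,_=cv2.connectedComponentsWithStats(m.astype(np.uint8));i=1+st[1:,4].argmax()
r=cv2.minAreaRect(p[lab==i][:,:2].astype(np.float32));print(r)
print('tab R',ray(f([(465,385),(543,400)]),170),'tab L',ray(f([(190,302),(268,312)]),170))
```

```text
[[ 731.32853866  233.30627329]
 [ 674.6719894  -122.99848859]
 [ 375.10111928  -73.68067688]
 [ 433.44967976  283.23294215]] [553.63783177  79.96501249]
len 302.8182811696841 361.21552919951694 yaw -9.431483328109715 -9.159989265176444 c [553.63783177  79.96501249]
len 215.96587761410376 82.78521564016498 yaw -8.819812511305162 -9.44561733030996 c [543.01649955  -9.40058118]
len 216.7389477834557 83.66158914682723 yaw -9.149481021838922 -8.856996156413743 c [572.62641447 168.29163234]
((554.43603515625, 80.38787078857422), (366.2359924316406, 304.725830078125), 80.550048828125)
tab R [[479.48475299  25.264368  ]
 [469.51769422 -22.60941406]] tab L [[536.25918399 195.47334001]
 [529.75758091 147.28315418]]
```

Two fits agree: lid centre (554,80), yaw −9.2°. That puts the right (shut) vent's push point at about (476.7, 1.5, 155). First I'll turn −15° so the tool's −y is the push direction, then travel high with the fingers shut.

```bash
python3 -m inch '{"gripper":[-1,-1,-1,-1,-1,-1,-1,-1,-1,-1],"offset":[[0,0,0],[0,0,0],[0,0,0],[0,-1.75,-2.83],[0,-1.75,-2.83],[0,-1.75,-2.83],[0,-1.75,-2.83],[0,-1.75,-2.83],[0,-1.75,-2.83],[0,-1.75,-2.83]],"turn":[-7,-7,-1,0,0,0,0,0,0,0]}' 20
python3 -m inch '{"gripper":[-1,-1,-1,-1,-1,-1,-1,-1,-1,-1],"offset":[[0,-1.75,-2.83],[0,-1.75,-2.83],[0,-1.75,-2.83],[0,-1.75,-2.83],[0,-1.75,-2.83],[0,-1.75,-2.83],[0,-1.75,-2.83],[0,-1.75,-2.83],[0,-1.75,-2.83],[0,0,0]],"turn":[0,0,0,0,0,0,0,0,0,0]}'
python3 - <<'E'
from h import *
s=robot.get_state();print(s['tcp_pos'],s['width'],s['wrist_force'],R.from_quat(s['tool_rot']).as_matrix().round(3))
d,p=grab('wrist','w1.png');np.save('w1.npy',p)
E
```

```text
time_s: 0.93
tcp_pos: [315.0, 284.9, 243.6]
tool_rot: [-0.457, 0.539, 0.457, 0.539]
wrist_force: [0.5, 0.8, 0.2]
width: 0.334
time_s: 1.77
tcp_pos: [431.0, 5.8, 243.6]
tool_rot: [-0.457, 0.54, 0.456, 0.54]
wrist_force: [-0.3, 0.3, -1.0]
width: 0.003
[431.00002509   5.84887432 243.64319195] 0.003275358044061784 [-0.34933857  0.28395615 -1.04816456] [[ 0.001 -0.986  0.167]
 [-0.001  0.167  0.986]
 [-1.    -0.001 -0.001]]
```

View pics/w1.png

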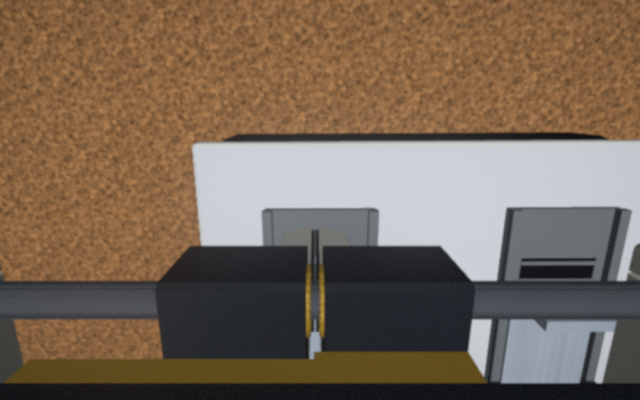

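The wrist view shows the fingers, centred at column 316, over the shut vent's frame (263–378, centre 320), with the open vent off to the right at about 565. I'll shift 3 mm, go down, and creep to contact.

```bash
python3 -m inch '{"gripper":[-1,-1,-1,-1,-1],"offset":[[2.3,0,0.3],[2.3,0,0],[2.3,0,0],[0,0,0],[0,0,0]],"turn":[0,0,0,0,0]}'
python3 -m inch '{"gripper":[-1,-1,-1,-1,-1],"offset":[[0,-1.0,0],[0,-1.0,0],[0,-1.0,0],[0,0,0],[0,0,0]],"turn":[0,0,0,0,0]}'
python3 - <<'E'
from h import *
d,p=grab('scene')
K=d['K'];Rm=R.from_quat(d['attitude']).as_matrix()
q=(np.array([500,5,160])-d['xyz'])@Rm;u=int(K[0,0]*q[0]/-q[2]+K[0,2]);v=int(-K[1,1]*q[1]/-q[2]+K[1,2]);print(u,v)
i=d['image'][v-60:v+60,u-80:u+80,::-1];cv2.imwrite('pics/s2.png',cv2.resize(i,None,fx=5,fy=5,interpolation=cv2.INTER_CUBIC))
E
```

```text
time_s: 2.23
tcp_pos: [429.3, 13.4, 174.5]
tool_rot: [-0.457, 0.539, 0.459, 0.538]
wrist_force: [0.1, 0.6, 0.6]
width: 0.007
time_s: 2.65
tcp_pos: [460.2, 7.8, 174.9]
tool_rot: [-0.458, 0.539, 0.458, 0.539]
wrist_force: [0.5, 0.3, 0.9]
width: 0.009
323 184
```

View pics/s2.png

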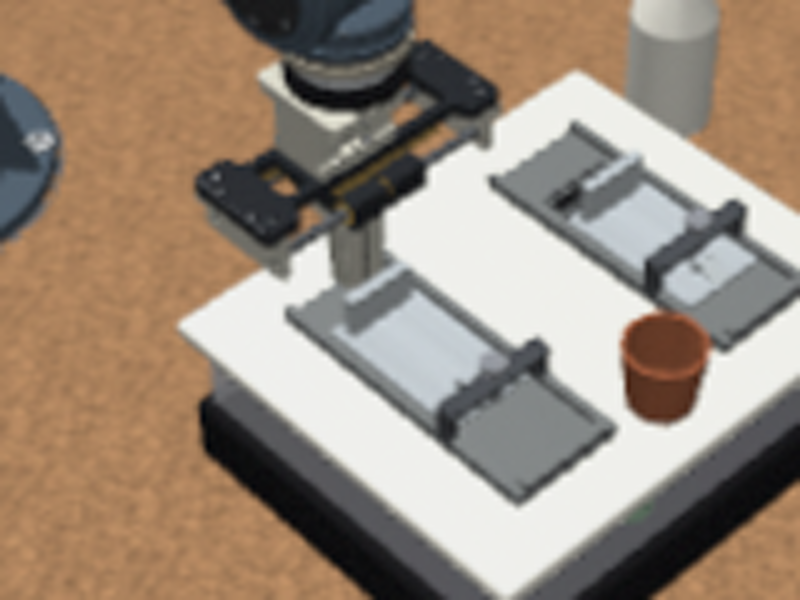

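The scene crop shows the shut fingers at (360,260), directly behind the shut vent's tab at (378,285), and nothing is touching. Next I'll creep to contact.

```bash
python3 -m inch '{"gripper":[-1,-1,-1,-1,-1],"offset":[[0,-0.3,-0.3],[0,-0.3,0],[0,-0.3,0],[0,0,0],[0,0,0]],"turn":[0,0,0,0,0]}'
python3 -m inch '{"gripper":[-1,-1,-1,-1,-1],"offset":[[0,-0.3,0],[0,-0.3,0],[0,-0.3,0],[0,0,0],[0,0,0]],"turn":[0,0,0,0,0]}'
```

```text
time_s: 3.12
tcp_pos: [468.0, 3.5, 174.6]
tool_rot: [-0.458, 0.539, 0.458, 0.539]
wrist_force: [-0.4, 1.0, -0.2]
width: 0.002
time_s: 3.53
tcp_pos: [476.8, 2.0, 174.6]
tool_rot: [-0.458, 0.539, 0.458, 0.538]
wrist_force: [-4.1, -0.4, 2.2]
width: 0.006
```

Contact is made at about 4 N. I'll push most of the way, then creep to the end stop while watching the force.

```bash
python3 -m inch '{"gripper":[-1,-1,-1,-1,-1,-1,-1,-1,-1,-1],"offset":[[0,-0.5,0],[0,-0.5,0],[0,-0.5,0],[0,-0.5,0],[0,-0.5,0],[0,-0.5,0],[0,-0.5,0],[0,-0.5,0],[0,0,0],[0,0,0]],"turn":[0,0,0,0,0,0,0,0,0,0]}'
python3 -m inch '{"gripper":[-1,-1,-1,-1,-1],"offset":[[0,-0.3,0],[0,-0.2,0],[0,-0.2,0],[0,0,0],[0,0,0]],"turn":[0,0,0,0,0]}'
```

```text
time_s: 4.37
tcp_pos: [515.8, -4.3, 174.5]
tool_rot: [-0.458, 0.539, 0.458, 0.538]
wrist_force: [-6.0, 0.2, 2.6]
width: 0.005
time_s: 4.78
tcp_pos: [522.5, -5.4, 174.5]
tool_rot: [-0.458, 0.539, 0.459, 0.538]
wrist_force: [-6.1, 0.0, 2.5]
width: 0.004
```

```bash
for i in 1 2; do python3 -m inch '{"gripper":[-1,-1,-1,-1],"offset":[[0,-0.15,0],[0,-0.15,0],[0,0,0],[0,0,0]],"turn":[0,0,0,0]}'; done
```

```text
time_s: 5.12
tcp_pos: [525.4, -5.9, 174.4]
tool_rot: [-0.458, 0.539, 0.459, 0.538]
wrist_force: [-6.4, 0.6, 3.2]
width: 0.006
time_s: 5.45
tcp_pos: [528.4, -6.4, 174.5]
tool_rot: [-0.458, 0.539, 0.459, 0.538]
wrist_force: [-7.2, -0.3, 4.2]
width: 0.004
```

```bash
for i in 1; do python3 -m inch '{"gripper":[-1,-1,-1,-1],"offset":[[0,-0.1,0],[0,-0.1,0],[0,0,0],[0,0,0]],"turn":[0,0,0,0]}'; done
```

```text
time_s: 5.78
tcp_pos: [528.8, -6.5, 174.4]
tool_rot: [-0.457, 0.54, 0.46, 0.537]
wrist_force: [-16.9, 1.5, 10.8]
width: 0.006
```

The end stop is reached: the arm stopped moving at x≈528.8 and the force jumped to 17 N. Now I'll release straight back, then lift.

```bash
python3 -m inch '{"gripper":[-1,-1,-1,-1,-1,-1,-1,-1,-1,-1],"offset":[[0,1.5,0],[0,2,0],[0,2,0],[0,2,0],[0,2,0],[0,0,0],[-2.5,0,0],[-2.5,0,0],[-2.5,0,0],[0,0,0]],"turn":[0,0,0,0,0,0,0,0,0,0]}'
python3 - <<'E'
from h import *
d,p=grab('scene');u,v=323,184
i=d['image'][v-60:v+60,u-80:u+80,::-1];cv2.imwrite('pics/s3.png',cv2.resize(i,None,fx=5,fy=5,interpolation=cv2.INTER_CUBIC))
E
```

```text
time_s: 6.62
tcp_pos: [439.9, 8.2, 254.0]
tool_rot: [-0.46, 0.537, 0.456, 0.541]
wrist_force: [0.5, 0.8, 0.3]
width: 0.002
```

View pics/s3.png

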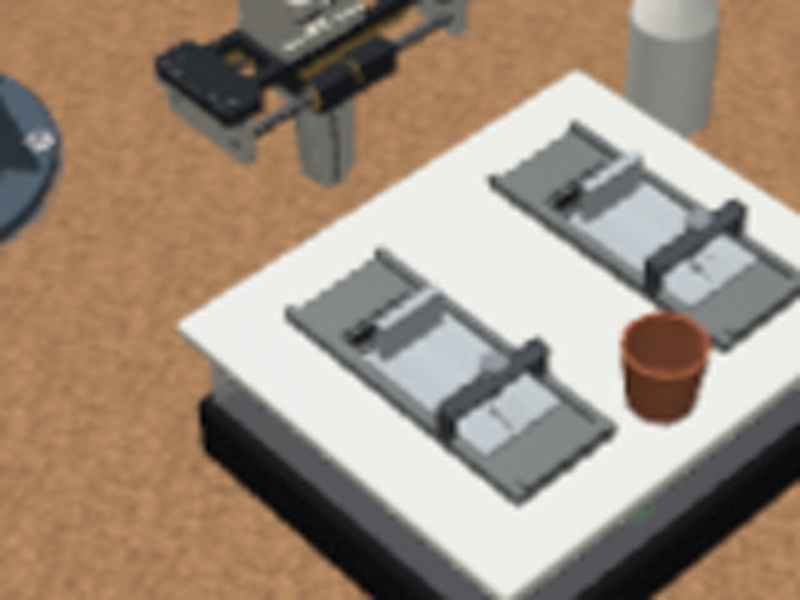

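The near vent's tab now sits at (410,310) with the dark gap at (362,332), matching its neighbour at (610,175)/(567,198). The pot at (665,365) and the sprayer haven't moved, and the arm is clear. I'm handing the job in.

```bash
python3 -c "
from rig import robot
print(robot.get_state()['wrist_force']);print(robot.job_done())"
```

```text
[-0.22531119 -0.44199443 -0.72590463]
the job is handed in; nothing more can be done
None
```

The shut vent, the right-hand one, is now half open like its neighbour, and I handed the job in at about 6.7 s.

- **Push:** I used the closed fingertips on the near face of the tab only. The spring force read about 4 to 7 N on the way. At the end stop the arm stopped moving and the force jumped to about 17 N.
- **Release:** I backed straight off, and the shutter sprang back and stopped half open. I then lifted the arm clear.
- **Last checks:** The final scene picture shows both vents with the same gap and tab position. The pot and the sprayer look unmoved, and the wrist force is near zero (under 1 N).
- **Not checked:** I did not look at the mug again after the start, but the arm never went near it. I judged the half-open position by eye against the other vent and did not measure it. Nothing failed or disagreed, apart from a first fit of the lid that took in a stray object, which I redid before moving.

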